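Feed one test cassette to the reader

TASK

Load one test cassette into the reader: reach through the window of the yellow-framed guard with a fingertip, press the red lever pad all the way down once and let it come back up, so that one cassette drops into the reader's open tray, and then push the blue tray front in until the tray is fully home. Do not touch the guard or the cassettes, pick nothing up, and leave the cup, the bottle and the canister beside the work where they stand.

Things in the scene. Friction and masses are not known exactly. Their poses are not given: they have to be found in the camera images.
- feeder: Cassette feeder with reader, fixed, on a base plate 8 mm high. x runs from the tray front to the back of the reader, y left, z up; origin on the worktop under the magazine; turned up to 0.2 rad. Magazine: clear box, blue cap, x -41..41, y -28..5 mm, 55 mm high. Reader: white box, x 50..158, y -8..82 mm, 65 mm high, tray slot in its -x face. Lever under the guard on the -y side.
- guard: Fixed guard hood over the lever, same frame and origin as the feeder: x -50..50, y -156..-34 mm, top surface at z = 128 mm. Clear sides; the top is a flat yellow frame 4 mm thick with a black-edged window in it. Must not be touched.
- window (a point): Centre of the guard's window, at the level of the guard's top surface; axes as the feeder's. The opening is 61 mm along x and 69 mm along y inside its black edging.
- lever_pad (a point): Middle of the upper face of the red lever pad (34 mm along x, 28 mm along y, 7 mm thick), under the middle of the window, 19 mm below the guard's top at rest. Pressing moves it down by about 24 mm (2 mm sideways) to its stop, 43 mm below the guard's top. At rest its magazine side is the lower one (13 degrees), when down the higher one.
- lever (a joint): Lever angle, rad: 0 up at rest, 0.47 at its stop. A return spring lifts it: about 3 N on the pad to start, 7 N at the bottom. It works a pusher that shoves the lowest cassette out of the magazine to the left (+y) into the tray.
- tray (a joint): Reader tray travel, m: 0 to 0.006 at the start (out), 0.092 fully home in the reader. Slides along the feeder's +x with about 1.5 N drag and stays where it is left.
- tray_front (a point): Point in the middle of the outer (-x) face of the blue tray front; moves with the tray, axes as the feeder's. The tray front is upright, 65 mm along y, 5 mm thick, from z = 9 to 37 mm; this point is at z = 24 mm. Push it towards the feeder's +x.
- tray_pocket (a point): Centre of the floor of the tray's pocket (82 mm along x, 28 mm along y, walls 3 to 9 mm high), 12 mm above the worktop; moves with the tray, axes as the feeder's.
- cassette_a: White test cassette, 70 x 22 x 6 mm, the lowest in the magazine; origin in the centre of its underside. Its long side (own y) lies along the feeder's x.
- cassette_b: Same, the second in the magazine.
- cassette_c: Same, the top one in the magazine.
- sample_cup: Bystander: loose white sample cup with yellow lid, 52 mm across, 68 mm high; origin at the centre of its underside.
- reagent: Bystander: loose white reagent bottle with blue cap, 38 mm across, 70 mm high; origin at the centre of its underside.
- canister: Bystander: loose white canister with green cap, 41 mm across, 100 mm high; origin at the centre of its underside.

How it is judged:
On the way, in this order (a step that is already met when the one before it is completed fails the run):
1. the lever is pressed down to its stop while the tray is still out (value of joint lever above 0.43 rad and value of joint tray below 0.02 m), for 0.1 s.
2. the lever is back up and one cassette lies in the pocket of the tray, still out (value of joint lever below 0.04 rad and value of joint tray below 0.02 m and y of cassette_a in the frame of tray_pocket above -0.007 m and z of cassette_a in the frame of tray_pocket below 0.003 m), for 0.2 s.
At the end, for the whole second after the job is handed in: The tray is home (within 4 mm of its stop) with exactly one cassette, the lowest, lying flat and still in its pocket (pocket centre within 10 mm along and 7 mm across); the other two have sunk to the bottom of the magazine; the lever is back up (under 0.04 rad) (value of joint tray above 0.088 m and value of joint lever below 0.04 rad and x of cassette_a in the frame of tray_pocket between -0.01 and 0.01 m and y of cassette_a in the frame of tray_pocket between -0.007 and 0.007 m and z of cassette_a in the frame of tray_pocket between -0.003 and 0.003 m and linear speed of cassette_a below 0.02 m/s and y of cassette_b in the frame of feeder between -0.018 and -0.006 m and y of cassette_c in the frame of feeder between -0.018 and -0.006 m and z of cassette_b in the frame of feeder below 0.021 m and z of cassette_c in the frame of feeder below 0.027 m); the robot touches nothing.
It fails at once if the guard is touched (contact force between any of the fingers, the arm and guard above 0.5 N).
It fails at once if a cassette is touched by the robot (contact force between the fingers and cassette_a above 0.3 N or contact force between the fingers and cassette_b above 0.3 N or contact force between the fingers and cassette_c above 0.3 N).
It fails at once if a cassette is lifted (height (world z) of any of cassette_a, cassette_b, cassette_c above 0.045 m).
It fails at once if a bystander is moved by more than 15 mm or tipped (distance of any of sample_cup, reagent, canister from where it was at the start of the episode above 0.015 m or angle between any of sample_cup, reagent, canister's own z axis and vertical above 0.3 rad).
It also fails if it takes over 48 s, if anything falls off the work surface, if the arm or the gripper's body presses on something with over 40 N, if the wrist force passes 120 N, or if a joint passes its speed limit or range.

ROBOT

A 6-joint arm with a two-finger parallel gripper is mounted at the origin on a cart in front of the work surface, level with it; the furniture and walls round the work are solid. World frame = base frame: x ahead of the robot, y to its left, z up, the work surface at z = 0. Lengths are in m, angles in rad, forces in N, time in s.
With the tool pointing down it reaches from about 0.425 to 0.95 m from the base axis. Payload 3.5 kg.
Tool frame: the origin (TCP) lies at the very end of the fingers, on their centre line; the grasp point (between the pads) lies env.grip_point_offset behind it (env.grip_point_offset is the distance from the TCP to the grasp point, in m); z points along the fingers, y is the direction in which the jaws open and shut (so a half turn about z gives the same grasp; the last joint's range is limited). The gripper opens to 85 mm and grips with 20 to 120 N. Pads are 22 mm wide; open, the fingers measure 114 mm over their backs; the gripper's body (76 mm by 85 mm) begins 54 mm behind the grasp point. The pads swing forward as they close: fully open they stand 13 mm farther back than shut.
Start: joints at [0.973, 0.286, 1.577, -0, 1.279, -0.15], TCP at [0.292, 0.608, 0.231] pointing down, gripper open.
Joint ranges: [-2.77, 2.77], [-0.9, 2.22], [0.21, 2.48], [-1.53, 4.67], [0.24, 2.81], [-2.84, 2.84]. Speed limits (rad/s): [2.79, 2.79, 3.14, 3.14, 3.14, 3.14].

INTERFACE

Orientations are given as [roll, pitch, yaw] about the fixed x, y, z axes, in that order (R = Rz(yaw) Ry(pitch) Rx(roll)).
In Python, from cell import env gives the robot as it stands. The module is installed in compiled form; this text tells all that it offers.
- The arm moves only by the shell command python3 -m inch 'ROWS' [FORCE]. ROWS is JSON, a list of rows, each a list of 5 numbers: the shift along the world's x, y, z in cm, then the turn about the world's z in degrees, then the gripper command: -1 is fully open, 1 is shut, values between are in proportion. In form: [[dx, dy, dz, turn, gripper], ...]. A call has 1 to 20 rows; each row is the pose to reach, as a shift and turn from the pose commanded when the call began; what a row does not reach only later rows make up. A row lasts 1/8 s, in which the tool goes at most 62.5 mm and 10.7 degrees, less where a joint would pass 70% of its speed; a pose out of reach is approached as far as the arm can. A call with a gripper value outside its range is refused whole. The fingers move at their own pace and stop on an object; FORCE is the grip in N (left out, the last holds). Time passes only in rows, so rows that repeat a pose let the fingers close. It gives the time, the measured TCP pose, the force and the opening at its end, in the units of the state.
- env.state(): the state, without advancing time (a new reading comes with each control period).
- env.grab_frame(name): name is "side" or "top" or "wrist"; returns a dict with "image" (400x640x3 uint8, red, green, blue), "depth" (400x640 float32, m along the optical axis (not along the pixel's ray), 0 where there is no reading), "fx", "fy", "cx", "cy" (pixels), "extrinsics" (4x4, takes a point from camera to world coordinates); the wrist camera has in their place "mount" (4x4, takes a point from camera to tool coordinates, whose origin is the TCP and whose axes are the flange's). Camera axes: x right, y down, z forward; pixel columns grow to the right and rows downward; lengths in m; the calibration is good to about 2 mm. A picture is of the moment at which its call begins: read the wrist's pose just before it.
- env.sign_off(): hands the job in, once; it reports no verdict.
The state is a dict: "clock": time; "q": joint angles; "joint_vel": joint speeds; "joint_torque": joint torques, N m; "ee_pos": TCP position; "tcp_rot": TCP orientation; "ft_force": force on the tool from outside, world axes, zero at the start; "ft_torque": the same for the moment, N m; "finger_gap": finger opening in m.
Only numpy, scipy, OpenCV 4.12 (cv2) and the standard library are available. Lean on these libraries where they do the work, as an engineer would, in place of code of your own. Each camera call takes 0.05 s, during which the arm holds its last target. There are 200 camera calls.

## Working session

There is one attempt and no reset: what is moved stays moved. The work goes in short steps, Python scripts to look and compute and a shell command to move; the robot and the scene stay as the last step left them, time stands still between calls to the robot, and variables do not carry over. Pictures are saved under pics/ and viewed, about 8 in all and at most 12, crops included, and the job is handed in when it is done.

```bash
mkdir -p pics; cat > h.py <<'E'
import numpy as np, cv2
from cell import env
from scipy.spatial.transform import Rotation as R
def grab(n,save=None):
    s=env.state(); f=env.grab_frame(n)
    if n=="wrist":
        T=np.eye(4);T[:3,:3]=R.from_euler('xyz',s['tcp_rot']).as_matrix();T[:3,3]=s['ee_pos']
        f['extrinsics']=T@f['mount']
    if save: cv2.imwrite('pics/'+save,f['image'][:,:,::-1])
    return f
def plane(f,px,z):
    px=np.atleast_2d(px).astype(float);E=f['extrinsics']
    d=np.c_[(px[:,0]-f['cx'])/f['fx'],(px[:,1]-f['cy'])/f['fy'],np.ones(len(px))]@E[:3,:3].T
    o=E[:3,3]; return o+d*((z-o[2])/d[:,2])[:,None]
def depthpts(f):
    v,u=np.mgrid[:400,:640];d=f['depth']
    P=np.stack([(u-f['cx'])/f['fx']*d,(v-f['cy'])/f['fy']*d,d],-1)
    return P@f['extrinsics'][:3,:3].T+f['extrinsics'][:3,3]
E
python3 - <<'E'
from h import *
print(env.state(),env.grip_point_offset)
a=grab('top','top0.png');b=grab('side','side0.png')
for f in(a,b): print(f['fx'],f['cx'],f['cy'],f['extrinsics'].round(3).tolist())
f=grab('wrist');print(f['mount'].round(3).tolist())
E
```

```text
{'clock': 0.0, 'q': array([ 9.72997880e-01,  2.87237648e-01,  1.57818629e+00, -2.49964792e-05,
        1.27860021e+00, -1.49996513e-01]), 'joint_vel': array([ 0.00031817, -0.00013513, -0.0013504 , -0.000476  ,  0.000917  ,
       -0.00053121]), 'joint_torque': array([ 6.91148216e-05, -4.05987775e+01, -2.92622334e+01, -1.28680344e-04,
        5.71511730e-03, -2.19844132e-06]), 'ee_pos': array([0.29186452, 0.60790299, 0.22989416]), 'tcp_rot': array([-3.13918489e+00, -3.39698438e-04,  2.69379754e+00]), 'ft_force': array([0.25698435, 0.38905175, 0.42612537]), 'ft_torque': array([-0.03092119,  0.00795239, -0.02015797]), 'finger_gap': 0.08519019627863589} 0.0187
430.1141035864946 322.5691795382464 208.20096385705924 [[-0.02, -0.995, 0.102, 0.399], [-1.0, 0.021, 0.009, 0.232], [-0.011, -0.102, -0.995, 1.232], [0.0, 0.0, 0.0, 1.0]]
476.0001880229157 320.0692859026985 199.22350190774335 [[0.979, -0.116, 0.17, 0.291], [-0.205, -0.611, 0.765, -0.686], [0.015, -0.783, -0.621, 0.852], [0.0, 0.0, 0.0, 1.0]]
[[0.001, -0.965, -0.263, 0.067], [1.0, 0.001, 0.001, -0.0], [-0.0, -0.263, 0.965, -0.144], [0.0, 0.0, 0.0, 1.0]]
```

View pics/top0.png

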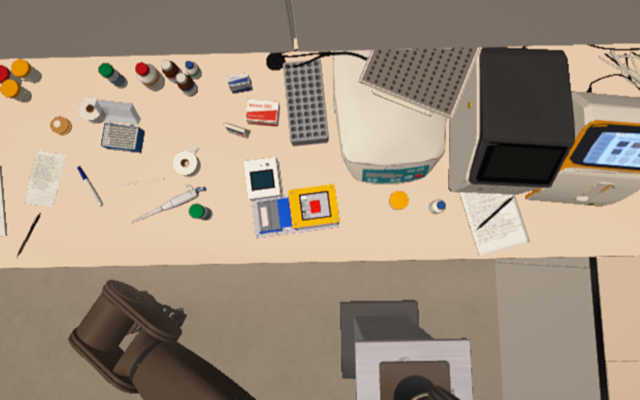

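View pics/side0.png

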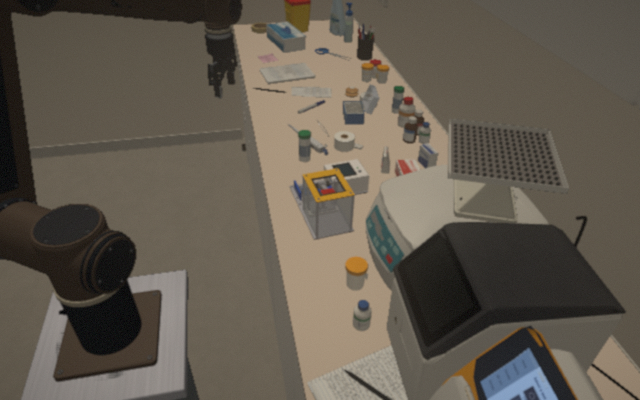

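The top view shows the yellow guard at about (315,207), red pad (315,206), blue magazine cap (285,212), reader (263,178), tray (270,215). The canister is at (198,211), the cup at (399,200) and the bottle at (438,206).

```bash
python3 - <<'E'
from h import *
f=grab('top');im=f['image'];hsv=cv2.cvtColor(im,cv2.COLOR_RGB2HSV)
cv2.imwrite('pics/top1.png',cv2.resize(im[150:250,180:340,::-1],(800,500),interpolation=cv2.INTER_CUBIC))
def blob(lo,hi,z,n,roi=(150,250,180,460)):
    m=cv2.inRange(hsv,lo,hi);k=np.zeros_like(m);k[roi[0]:roi[1],roi[2]:roi[3]]=m[roi[0]:roi[1],roi[2]:roi[3]]
    for c in cv2.findContours(k,cv2.RETR_EXTERNAL,cv2.CHAIN_APPROX_NONE)[0]:
        if cv2.contourArea(c)<25: continue
        r=cv2.minAreaRect(c);P=plane(f,cv2.boxPoints(r),z);c0=plane(f,r[0],z)[0]
        e=P[1]-P[0];g=P[2]-P[1]
        print(n,np.round(r[0],1),c0.round(4),'sides',np.linalg.norm(e).round(3),np.linalg.norm(g).round(3),'ang',np.arctan2(e[1],e[0]).round(3),np.arctan2(g[1],g[0]).round(3))
blob((20,120,120),(32,255,255),.128,'yellow')
blob((0,150,100),(6,255,255),.11,'red')
blob((105,130,60),(125,255,255),.065,'blue')
blob((50,100,40),(90,255,255),.1,'green')
blob((8,120,120),(20,255,255),.068,'orange')
E
```

```text
yellow [398.5 199.5] [0.5308 0.0452 0.128 ] sides 0.044 0.039 ang -1.592 3.102
yellow [313.5 205.3] [0.5205 0.2649 0.128 ] sides 0.121 0.099 ang -1.446 -3.02
red [314.5 206. ] [0.5205 0.2627 0.11  ] sides 0.024 0.032 ang -1.592 3.123
blue [441. 205.] [ 0.5208 -0.0802  0.065 ] sides 0.016 0.016 ang -1.592 3.093
blue [273.9 215.4] [0.502  0.3751 0.065 ] sides 0.088 0.086 ang -1.449 -3.012
green [196.  210.5] [0.5162 0.5775 0.1   ] sides 0.037 0.035 ang -1.592 -3.133
orange [398.5 199.5] [0.538  0.0351 0.068 ] sides 0.051 0.05 ang -0.809 -2.392
```

View pics/top1.png

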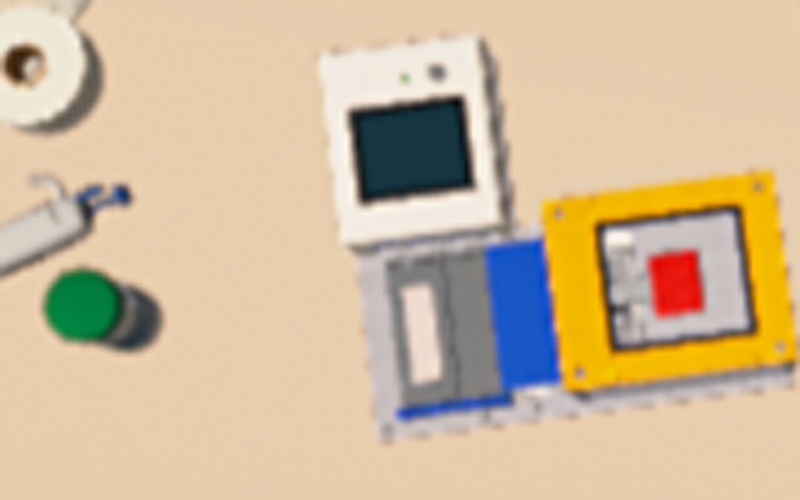

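```bash
python3 -m inch '[[29,-34,3,33,1],[29,-34,3,33,1],[29,-34,3,33,1],[29,-34,3,33,1],[29,-34,3,33,1],[29,-34,3,33,1],[29,-34,3,33,1],[29,-34,3,33,1],[29,-34,3,33,1],[29,-34,3,33,1],[29,-34,3,33,1],[29,-34,3,33,1]]' 20
cat > look.py <<'E'
from h import *
import sys
f=grab('wrist',sys.argv[1]);im=f['image'];hsv=cv2.cvtColor(im,cv2.COLOR_RGB2HSV)
def rect(m,z,n):
    for c in sorted(cv2.findContours(m,cv2.RETR_CCOMP,cv2.CHAIN_APPROX_NONE)[0],key=cv2.contourArea)[::-1][:3]:
        if cv2.contourArea(c)<300: continue
        # rectangle in metric plane
        P=plane(f,c[:,0,:],z)[:,:2]; r=cv2.minAreaRect((P*1000).astype(np.float32))
        print(n,'px',c[:,0].mean(0).round(),'ctr mm',np.round(r[0],1),'size',np.round(r[1],1),'ang',round(r[2],1))
rect(cv2.inRange(hsv,(20,120,100),(32,255,255)),.128,'yellow')
rect(cv2.inRange(hsv,(0,150,80),(6,255,255)),.109,'red')
rect(cv2.inRange(hsv,(105,130,40),(125,255,255)),.037,'blue@37')
rect(cv2.inRange(hsv,(105,130,40),(125,255,255)),.055,'blue@55')
E
python3 look.py w1.png
```

```text
clock: 1.7
ee_pos: [0.5815, 0.2696, 0.2613]
tcp_rot: [3.142, -0.0, -3.012]
ft_force: [-0.6, -0.4, 0.0]
finger_gap: -0.0001
yellow px [321. 107.] ctr mm [519.9 265. ] size [100.4 122.4] ang 6.7
yellow px [317. 109.] ctr mm [520.5 261.3] size [70.4 78.4] ang 6.5
yellow px [83. 96.] ctr mm [533.6  75.8] size [43.6 40.3] ang 85.9
red px [317. 110.] ctr mm [520.  261.6] size [31.6 25.5] ang 6.8
blue@37 px [424.  95.] ctr mm [504.1 386.4] size [87.  77.2] ang 6.5
blue@55 px [424.  95.] ctr mm [504.6 380.2] size [82.7 73.4] ang 6.5
```

View pics/w1.png

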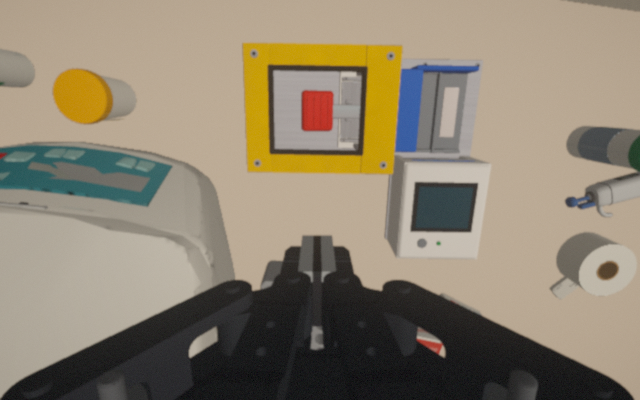

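The wrist view shows the window centred near (317,109), with the red pad in its middle. The closed fingertip is at (317,240). I'll check the finger profile with depth before going in.

```bash
python3 - <<'E'
from h import *
f=grab('wrist');f['extrinsics']=f['mount'];P=depthpts(f).reshape(-1,3)[f['depth'].ravel()>0]
for z in range(0,-110,-8):
    m=(P[:,2]*1000<=z)&(P[:,2]*1000>z-8)&(abs(P[:,0])<.06)
    if m.sum()>3: q=P[m]*1000;print(z,m.sum(),'x',q[:,0].min().round(),q[:,0].max().round(),'y',q[:,1].min().round(),q[:,1].max().round())
E
```

```text
0 57 x 7.0 12.0 y -11.0 10.0
-8 435 x 7.0 12.0 y -14.0 13.0
-16 554 x 6.0 12.0 y -14.0 13.0
-24 622 x 6.0 12.0 y -14.0 13.0
-32 927 x -12.0 12.0 y -14.0 13.0
-40 1069 x -9.0 14.0 y -30.0 30.0
-48 3596 x -12.0 14.0 y -38.0 36.0
-56 6113 x -9.0 14.0 y -43.0 43.0
-64 5433 x -9.0 18.0 y -50.0 49.0
-72 10597 x -7.0 18.0 y -57.0 56.0
-80 11666 x 1.0 18.0 y -62.0 61.0
-88 8646 x 8.0 21.0 y -63.0 62.0
-96 2429 x 16.0 21.0 y -19.0 19.0
```

```bash
python3 - <<'E'
from h import *
f=grab('wrist');f['extrinsics']=f['mount'];P=depthpts(f).reshape(-1,3)[f['depth'].ravel()>0]*1000
for z in range(-32,-56,-2):
    m=(P[:,2]<=z)&(P[:,2]>z-2)&(abs(P[:,0])<40)
    q=P[m];print(z,m.sum(),'x',q[:,0].min().round(),q[:,0].max().round(),'y',np.percentile(q[:,1],[0,2,98,100]).round())
E
```

```text
-32 94 x 7.0 12.0 y [-14. -13.   7.  13.]
-34 96 x 10.0 12.0 y [-7. -6.  6.  6.]
-36 112 x -9.0 12.0 y [-7. -7.  6.  6.]
-38 611 x -11.0 12.0 y [-9. -5.  4.  9.]
-40 106 x -10.0 13.0 y [-12. -11.  11.  12.]
-42 140 x 6.0 13.0 y [-19. -18.  18.  19.]
-44 283 x 6.0 14.0 y [-22. -21.  20.  21.]
-46 526 x -7.0 14.0 y [-30. -27.  26.  30.]
-48 814 x -12.0 14.0 y [-33. -30.  29.  31.]
-50 810 x -10.0 14.0 y [-34. -32.  31.  34.]
-52 879 x -9.0 15.0 y [-36. -34.  33.  35.]
-54 1137 x -9.0 14.0 y [-38. -35.  35.  37.]
```

```bash
python3 -m inch '[[-6.1,-0.8,0,-0.8,1],[-6.1,-0.8,0,-0.8,1],[-6.1,-0.8,-10,-0.8,1],[-6.1,-0.8,-10,-0.8,1],[-6.1,-0.8,-10,-0.8,1],[-6.1,-0.8,-10,-0.8,1]]'
python3 - <<'E'
from h import *
f=grab('wrist','w2.png');s=grab('side','s2.png')
c=cv2.imread('pics/s2.png')[100:260,240:440];w=cv2.imread('pics/w2.png')
cv2.imwrite('pics/c2.png',np.hstack([cv2.resize(c,(480,384)),cv2.resize(w[100:400,200:450],(320,384))]))
E
```

```text
clock: 2.6
ee_pos: [0.523, 0.2609, 0.1636]
tcp_rot: [3.141, 0.004, -3.027]
ft_force: [-0.2, 0.2, 0.8]
finger_gap: 0.0001
```

View pics/c2.png

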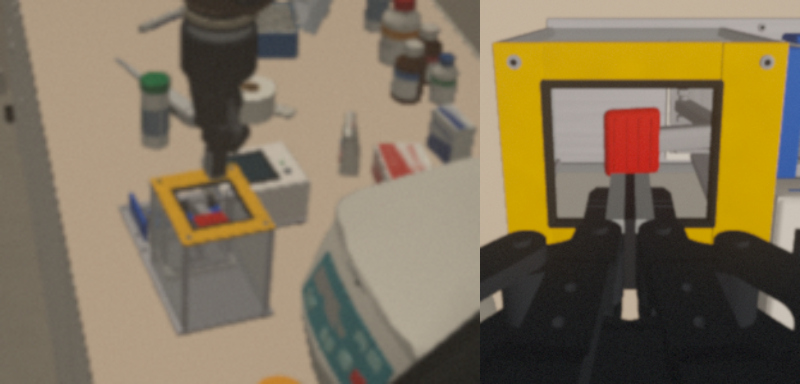

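The fingertip stands above the window, laterally centred on the red pad, with clear space to the black edge.

```bash
python3 -m inch '[[0,0,-2,0,1],[0,0,-4,0,1],[0,0,-4.5,0,1],[0,0,-5,0,1],[0,0,-5.4,0,1],[0,0,-5.8,0,1],[0,0,-6.2,0,1],[0,0,-6.6,0,1],[0,0,-6.8,0,1],[0,0,-7,0,1],[0,0,-7,0,1],[0,0,-7,0,1]]'
```

```text
clock: 4.2
ee_pos: [0.5223, 0.2595, 0.0928]
tcp_rot: [-3.139, 0.002, -3.027]
ft_force: [-0.8, -5.3, 6.1]
finger_gap: -0.0002
```

```bash
python3 -m inch '[[0,0,-0.2,0,1],[0,0,-0.2,0,1],[0,0,-0.3,0,1],[0,0,-0.3,0,1]]'
```

```text
clock: 4.7
ee_pos: [0.5224, 0.2596, 0.0899]
tcp_rot: [-3.139, 0.002, -3.027]
ft_force: [-1.4, -5.0, 7.1]
finger_gap: -0.0001
```

```bash
python3 -m inch '[[0,0,-0.1,0,1],[0,0,-0.1,0,1],[0,0,-0.1,0,1]]'
```

```text
clock: 5.08
ee_pos: [0.5224, 0.2596, 0.089]
tcp_rot: [-3.14, 0.002, -3.027]
ft_force: [-1.5, -4.3, 7.1]
finger_gap: 0.0001
```

```bash
python3 -m inch '[[0,0,-0.1,0,1],[0,0,-0.1,0,1],[0,0,-0.2,0,1],[0,0,-0.2,0,1]]'
```

```text
clock: 5.58
ee_pos: [0.5224, 0.2597, 0.087]
tcp_rot: [-3.14, 0.002, -3.027]
ft_force: [-1.4, -4.9, 7.4]
finger_gap: -0.0002
```

```bash
python3 -m inch '[[0,0,-0.1,0,1],[0,0,-0.1,0,1],[0,0,-0.1,0,1]]'
```

```text
clock: 5.95
ee_pos: [0.5224, 0.2598, 0.0861]
tcp_rot: [-3.14, 0.002, -3.027]
ft_force: [-2.3, -4.9, 6.8]
finger_gap: -0.0002
```

```bash
python3 -m inch '[[0,0,-0.1,0,1],[0,0,-0.1,0,1],[0,0,-0.1,0,1]]'
```

```text
clock: 6.32
ee_pos: [0.5224, 0.2599, 0.0857]
tcp_rot: [-3.14, 0.002, -3.027]
ft_force: [-2.7, -4.5, 10.0]
finger_gap: -0.0001
```

The force is rising and motion has stalled, so this is the stop. One more small press to confirm it.

```bash
python3 -m inch '[[0,0,-0.1,0,1],[0,0,-0.1,0,1],[0,0,-0.1,0,1]]'
```

```text
clock: 6.7
ee_pos: [0.5225, 0.2599, 0.0855]
tcp_rot: [-3.14, 0.002, -3.027]
ft_force: [-4.8, -5.8, 13.0]
finger_gap: 0.0001
```

```bash
python3 -m inch '[[0,0,0.6,0,1],[0,0,1.2,0,1],[0,0,2,0,1],[0,0,3,0,1],[0,0,5,0,1],[0,0,8,0,1],[0,0,12,0,1],[0,0,17,0,1],[6,0,17,0,1],[6,0,17,0,1],[6,0,17,0,1]]'
python3 look.py w3.png; python3 - <<'E'
import cv2;w=cv2.imread('pics/w3.png');cv2.imwrite('pics/w3c.png',cv2.resize(w[20:280,220:520],(780,676))[:590])
E
```

```text
clock: 8.07
ee_pos: [0.5806, 0.2605, 0.2519]
tcp_rot: [3.141, -0.002, -3.027]
ft_force: [-0.6, -0.1, 0.1]
finger_gap: -0.0001
yellow px [332. 109.] ctr mm [519.9 265. ] size [ 99.3 122.5] ang 6.6
yellow px [327. 112.] ctr mm [520.3 261.3] size [70.  78.5] ang 6.6
yellow px [ 87. 102.] ctr mm [533.2  75.6] size [44. 40.] ang 87.0
red px [326. 113.] ctr mm [520.4 261.5] size [31.5 25.5] ang 6.6
blue@37 px [435.  95.] ctr mm [503.6 388.2] size [87.2 74.1] ang 6.6
blue@55 px [435.  95.] ctr mm [504.2 381.4] size [82.8 70.4] ang 6.6
```

View pics/w3c.png

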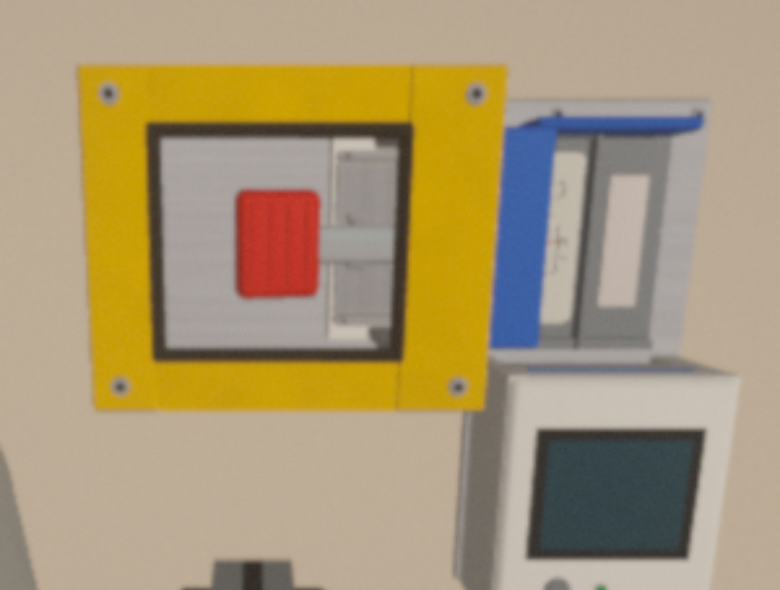

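The pad is back up, and a white cassette lies in the pocket at crop (562,240). Next I'll measure it and the tray front in the feeder frame.

```bash
python3 - <<'E'
from h import *
f=grab('wrist');im=f['image']
o=np.array([.509,.3594]);a=.1152;Rm=np.array([[np.cos(a),-np.sin(a)],[np.sin(a),np.cos(a)]])
px=lambda cx,cy:(220+cx/2.6,20+cy/2.6)
for n,p,z in [('cass R-top',(585,155),.018),('cass L-bot',(572,322),.018),('cass visible right@top',(556,155),.018),('pocket L wall',(592,240),.02),('pocket near end',(575,135),.02),('pocket far end',(575,340),.02),
 ('front left top',(703,118),.037),('front left low',(703,128),.037),('front top outer mid-ish',(620,118),.037),('cap corner',(553,128),.055),('label C',(624,240),.013)]:
    w=plane(f,px(*p),z)[0]; print(n,w.round(4),'feeder',(Rm.T@(w[:2]-o)*1000).round(1))
D=depthpts(f)
for p in [(565,180),(562,250),(560,310),(624,240),(585,128)]:
    u=px(*p);w=D[int(round(u[1])),int(round(u[0]))];print(p,w.round(4),(Rm.T@(w[:2]-o)*1000).round(1))
E
```

```text
cass R-top [0.4724 0.3859 0.018 ] feeder [-33.3  30.5]
cass L-bot [0.54   0.3949 0.018 ] feeder [34.8 31.7]
cass visible right@top [0.4738 0.374  0.018 ] feeder [-33.3  18.6]
pocket L wall [0.5054 0.3953 0.02  ] feeder [ 0.5 36.1]
pocket near end [0.4656 0.3795 0.02  ] feeder [-40.8  24.9]
pocket far end [0.5473 0.3971 0.02  ] feeder [42.3 33. ]
front left top [0.456  0.4215 0.037 ] feeder [-45.5  67.8]
front left low [0.4595 0.4224 0.037 ] feeder [-41.9  68.3]
front top outer mid-ish [0.4597 0.3897 0.037 ] feeder [-45.5  35.8]
cap corner [0.4686 0.3591 0.055 ] feeder [-40.1   4.4]
label C [0.5036 0.4115 0.013 ] feeder [ 0.7 52.4]
(565, 180) [0.4829 0.379  0.019 ] [-23.7  22.5]
(562, 250) [0.5141 0.2527 0.3965] [  -7.2 -106.6]
(560, 310) [0.5352 0.3874 0.0203] [29.2 24.8]
(624, 240) [0.5034 0.4102 0.016 ] [ 0.3 51.1]
(585, 128) [0.4648 0.3764 0.0389] [-41.9  21.9]
```

```bash
python3 -m inch '[[-16,12.7,0,0,1],[-16,12.7,0,0,1],[-16,12.7,0,0,1],[-16,12.7,0,0,1],[-16,12.7,-5,0,1],[-16,12.7,-10,0,1],[-16,12.7,-15,0,1],[-16,12.7,-19,0,1],[-16,12.7,-22.5,0,1],[-16,12.7,-22.5,0,1],[-16,12.7,-22.5,0,1]]'
python3 -c "
from h import *
grab('wrist','w4.png')"
```

```text
clock: 9.55
ee_pos: [0.4222, 0.3878, 0.0289]
tcp_rot: [3.141, 0.002, -3.028]
ft_force: [1.0, -0.5, -0.5]
finger_gap: 0.0002
```

View pics/w4.png

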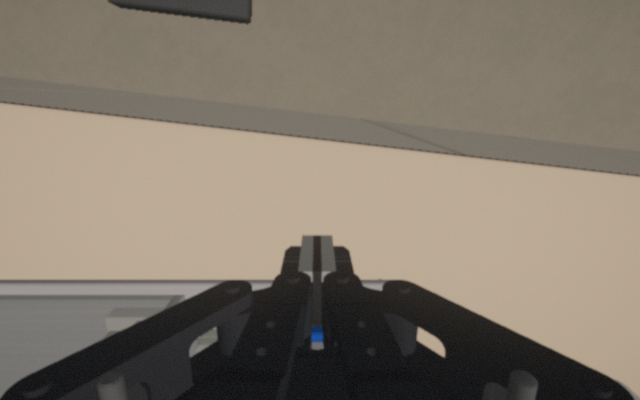

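The fingertip stands in front of the tray, with the blue front showing between the fingers at (317,335). Pushing gently.

```bash
python3 -m inch '[[1,0.11,-0.2,0,1],[2,0.23,-0.2,0,1],[2.4,0.28,-0.2,0,1],[2.8,0.32,-0.2,0,1],[3.2,0.37,-0.2,0,1],[3.7,0.43,-0.2,0,1],[4.3,0.5,-0.2,0,1],[4.9,0.57,-0.2,0,1],[5.5,0.64,-0.2,0,1],[6.1,0.7,-0.2,0,1],[6.7,0.77,-0.2,0,1],[7.3,0.84,-0.2,0,1],[7.9,0.91,-0.2,0,1],[8.5,0.98,-0.2,0,1],[9.1,1.05,-0.2,0,1],[9.7,1.12,-0.2,0,1],[10.2,1.18,-0.2,0,1],[10.6,1.23,-0.2,0,1],[10.9,1.26,-0.2,0,1],[10.9,1.26,-0.2,0,1]]'
```

```text
clock: 12.1
ee_pos: [0.5309, 0.4003, 0.0257]
tcp_rot: [3.141, 0.001, -3.028]
ft_force: [-0.8, 0.1, 0.5]
finger_gap: 0.0001
```

```bash
python3 -m inch '[[0.3,0.03,0,0,1],[0.5,0.06,0,0,1],[0.7,0.08,0,0,1],[0.7,0.08,0,0,1],[0.7,0.08,0,0,1]]'
```

```text
clock: 12.72
ee_pos: [0.5356, 0.4009, 0.0256]
tcp_rot: [-3.141, -0.004, -3.027]
ft_force: [-6.8, -0.7, 5.6]
finger_gap: -0.0
```

```bash
python3 -m inch '[[0.15,0.02,0,0,1],[0.3,0.03,0,0,1],[0.3,0.03,0,0,1],[0.3,0.03,0,0,1]]'
```

```text
clock: 13.22
ee_pos: [0.5356, 0.4009, 0.0256]
tcp_rot: [-3.14, -0.012, -3.027]
ft_force: [-13.6, -2.4, 10.5]
finger_gap: -0.0001
```

```bash
python3 -m inch '[[-1,-0.11,0,0,1],[-2,-0.23,0,0,1],[-4,-0.46,0,0,1],[-8,-0.92,0,0,1],[-10,-1.15,5,0,1],[-10,-1.15,11,0,1],[-10,-1.15,17,0,1],[-10,-1.15,22,0,1],[-5,-1.15,24,0,1],[2,-1.15,24,0,1],[7,-1.15,24,0,1],[7,-1.15,24,0,1],[7,-1.15,24,0,1]]'
python3 - <<'E'
from h import *
f=grab('wrist','w5.png');w=cv2.imread('pics/w5.png')
cv2.imwrite('pics/w5c.png',cv2.resize(w[0:260,160:480],(800,650))[:590])
E
```

```text
clock: 14.85
ee_pos: [0.61, 0.3895, 0.2646]
tcp_rot: [-3.141, -0.001, -3.028]
ft_force: [0.3, -0.3, -0.1]
finger_gap: 0.0
```

View pics/w5c.png

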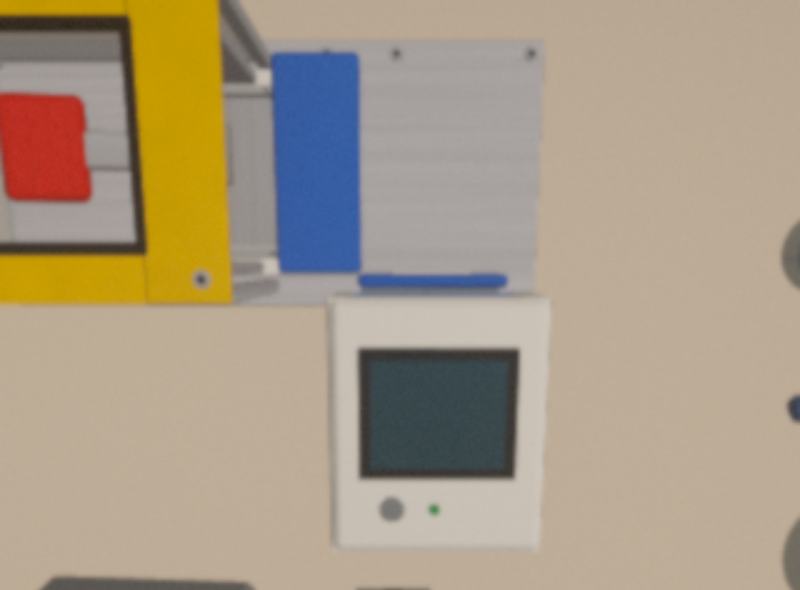

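```bash
python3 - <<'E'
from h import *
f=grab('wrist');im=f['image'];hsv=cv2.cvtColor(im,cv2.COLOR_RGB2HSV)
o=np.array([.509,.3594]);a=.1152;Rm=np.array([[np.cos(a),-np.sin(a)],[np.sin(a),np.cos(a)]])
m=cv2.inRange(hsv,(105,130,40),(125,255,255));D=depthpts(f)
F=((D[...,:2]-o)@Rm)*1000
ys,xs=np.where(m>0);P=(plane(f,np.c_[xs,ys],.037)[:,:2]-o)@Rm*1000
k=(P[:,1]>12)&(P[:,1]<62)&(P[:,0]>30)
print('front top x range @z37',np.percentile(P[k,0],[2,10,50,90,98]).round(1))
d=F[ys,xs];dz=D[ys,xs,2]*1000;k=(d[:,1]>12)&(d[:,1]<62)&(d[:,0]>30)
print('depth',np.percentile(d[k,0],[2,10,50,90,98]).round(1),np.percentile(dz[k],[5,50,95]).round(1))
r=(D[...,2]>.06)&(D[...,2]<.07)&(F[...,1]>0)&(F[...,1]<75)&(F[...,0]>30)&(F[...,0]<170)
print('reader x',np.percentile(F[r][:,0],[.5,50,99.5]).round(1), 'y',np.percentile(F[r][:,1],[.5,99.5]).round(1))
c=(D[...,2]>.05)&(D[...,2]<.06)&(m>0);print('cap x',np.percentile(F[c][:,0],[1,99]).round(1),'y',np.percentile(F[c][:,1],[1,99]).round(1))
E
```

```text
front top x range @z37 [43.3 43.3 44.3 45.4 45.4]
depth [36.5 43.2 44.3 45.3 45.3] [ 37.4  38.8 409.7]
reader x [ 50.6 100.2 157.5] y [ 0.5 74.5]
cap x [-38.7  39. ] y [-27.    4.1]
```

```bash
python3 - <<'E'
from h import *
f=env.grab_frame('wrist')
o=np.array([.509,.3594]);a=.1152;Rm=np.array([[np.cos(a),-np.sin(a)],[np.sin(a),np.cos(a)]])
for n,p,r in [('w1.png',[.5815,.2696,.2613],[3.142,0,-3.012]),('w3.png',[.5806,.2605,.2519],[3.141,-.002,-3.027]),('w5.png',[.61,.3895,.2646],[-3.141,-.001,-3.028])]:
    T=np.eye(4);T[:3,:3]=R.from_euler('xyz',r).as_matrix();T[:3,3]=p;f['extrinsics']=T@f['mount']
    hsv=cv2.cvtColor(cv2.imread('pics/'+n),cv2.COLOR_BGR2HSV)
    m=cv2.inRange(hsv,(105,130,40),(125,255,255));ys,xs=np.where(m>0)
    P=(plane(f,np.c_[xs,ys],.037)[:,:2]-o)@Rm*1000
    k=(P[:,1]>35)&(P[:,1]<60)&(P[:,0]>-60)&(P[:,0]<60);print(n,'front',np.percentile(P[k,0],[0,3,50,97,100]).round(1))
    m2=cv2.inRange(hsv,(20,120,100),(32,255,255));ys,xs=np.where(m2>0)
    P=(plane(f,np.c_[xs,ys],.128)[:,:2]-o)@Rm*1000
    k=(P[:,1]<-30)&(P[:,1]>-160)&(abs(P[:,0])<70);print('  guard x',np.percentile(P[k,0],[.3,99.7]).round(1),'y',np.percentile(P[k,1],[.3,99.7]).round(1))
E
```

```text
w1.png front [-44.7 -44.7 -42.8 -41.5 -41.5]
  guard x [-49.9  50. ] y [-156.   -34.6]
w3.png front [-44.8 -44.8 -43.3 -41.9 -41.9]
  guard x [-49.6  49.7] y [-155.9  -34.5]
w5.png front [43.5 43.5 44.6 45.6 45.6]
  guard x [-38.6  49.8] y [-156.6  -34.2]
```

Front travel is 88.3 mm from a start of 0 to 6 mm, and it stalled firmly. I'll confirm with one harder push.

```bash
python3 -m inch '[[-10,0.8,0,0,1],[-10,0.8,0,0,1],[-10,0.8,-6,0,1],[-10,0.8,-12,0,1],[-10,0.8,-17,0,1],[-10,0.8,-21,0,1],[-10,0.8,-24,0,1],[-10,0.8,-24,0,1],[-10,0.8,-24,0,1],[-9,0.91,-24,0,1],[-8,1.03,-24,0,1],[-7.5,1.09,-24,0,1],[-7.2,1.12,-24,0,1],[-7,1.15,-24,0,1],[-6.8,1.17,-24,0,1],[-6.6,1.19,-24,0,1],[-6.6,1.19,-24,0,1],[-6.6,1.19,-24,0,1]]'
```

```text
clock: 17.25
ee_pos: [0.5358, 0.4008, 0.026]
tcp_rot: [-3.137, -0.023, -3.027]
ft_force: [-23.5, -5.0, 19.5]
finger_gap: 0.0003
```

It stalled at the same position under 24 N, so this is the hard stop. Backing off clear.

```bash
python3 -m inch '[[-1,-0.11,0,0,1],[-2,-0.23,0,0,1],[-4,-0.46,0,0,1],[-8,-0.92,0,0,1],[-10,-1.15,5,0,1],[-10,-1.15,11,0,1],[-10,-1.15,17,0,1],[-10,-1.15,22,0,1],[-5,-1.15,24,0,1],[2,-1.15,24,0,1],[7,-4,24,0,1],[7,-6,24,0,1],[7,-6,24,0,1],[7,-6,24,0,1]]'
python3 look.py w6.png; python3 - <<'E'
from h import *
s=grab('side','s6.png');t=grab('top','t6.png')
im=t['image'];hsv=cv2.cvtColor(im,cv2.COLOR_RGB2HSV)
w=cv2.imread('pics/w6.png');c=cv2.imread('pics/s6.png')[130:340,240:440]
cv2.imwrite('pics/c6.png',np.hstack([cv2.resize(w[0:280,120:480],(480,373)),cv2.resize(c,(320,373))]))
for n,a,b in [('orange',(8,120,120),(20,255,255)),('green',(50,100,40),(90,255,255))]:
    m=cv2.inRange(hsv,a,b)[150:250,180:460];y,x=np.where(m>0);print(n,x.mean()+180,y.mean()+150)
for im0 in('top0.png','t6.png'):
    q=cv2.cvtColor(cv2.imread('pics/'+im0),cv2.COLOR_BGR2HSV)
    for lo,hi,x0,x1 in [((8,120,120),(32,255,255),380,420),((50,100,40),(90,255,255),180,215),((105,130,60),(125,255,255),425,455)]:
        m=cv2.inRange(q,lo,hi)[180:230,x0:x1];y,x=np.where(m>0);print(im0,(x.mean()+x0).round(1),(y.mean()+180).round(1))
E
```

```text
clock: 19.0
ee_pos: [0.6133, 0.3423, 0.2658]
tcp_rot: [3.141, 0.0, -3.027]
ft_force: [0.2, -0.1, 1.1]
finger_gap: 0.0001
yellow px [232.  60.] ctr mm [524.4 265.2] size [ 90.3 122.4] ang 6.6
yellow px [227.  56.] ctr mm [520.  260.9] size [69.8 78.5] ang 6.6
yellow px [15. 59.] ctr mm [540.7  98.5] size [27.5 40.4] ang 82.7
red px [234.  61.] ctr mm [520.4 261.8] size [33.  26.9] ang 7.1
blue@37 px [348.  83.] ctr mm [508.  378.7] size [89.4 91.9] ang 6.6
blue@55 px [348.  83.] ctr mm [509.9 376.6] size [85.1 87.4] ang 6.6
orange 353.45384615384614 201.72307692307692
green 234.76847290640393 203.89655172413794
top0.png 398.5 199.7
top0.png 196.2 210.8
top0.png 440.9 204.7
t6.png 398.6 199.8
t6.png 196.2 210.7
t6.png 440.8 204.8
```

View pics/c6.png

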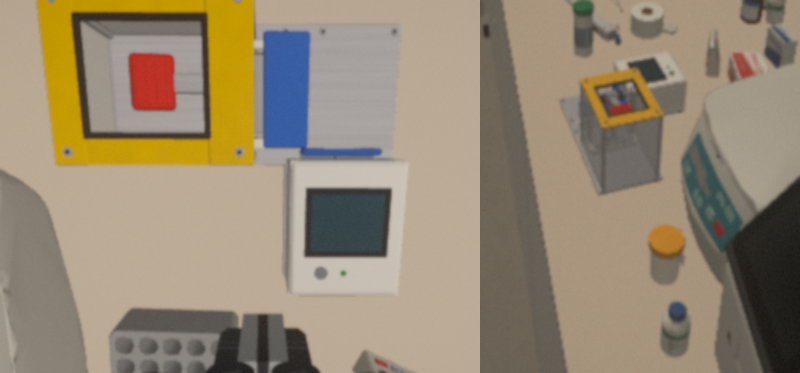

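The tray front (340,152) is up against the reader, the red pad is up, the plate is clear, and the bystanders haven't moved.

```bash
python3 -c "
from cell import env
print(env.sign_off())"
```

```text
the job is handed in; nothing more can be done
None
```

I loaded one cassette and pushed the tray home, then handed the job in at about 19 s of the 48 s allowed. The hand-in gave no verdict.

- **Lever:** I pressed the pad with the closed fingertip until it stalled at z ≈ 85.5 mm, which is 42.5 mm below the guard's top, with the force rising to 13 N. I then let it come back up, and the pad measured at its rest position again afterwards.
- **Cassette:** One cassette lay flat in the tray pocket, centred to within a few mm, before I pushed the tray. I could not see it once the tray was inside the reader.
- **Tray:** The tray front moved 88.3 mm and stopped firmly. A second push at 24 N did not move it further, so I took that as its stop. A gap of about 2 mm shows between the tray front and the reader face. The tray's starting position was only known to within 6 mm, so I could not confirm the absolute travel separately.
- **Bystanders and guard:** The cup, bottle and canister are within 0.1 pixel of where they started. I saw no sign of contact with the guard, but a small sideways force of up to about 6 N built up while the pad was held down. I put that down to friction on the pad.
- **Not checked:** I did not measure whether the other two cassettes sank to the bottom of the magazine.

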